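Unlock the jar dryer and set its air damper lever

TASK

Bring the jar dryer back into use after cleaning: the T-handled lock-off key blocks the damper lever, so turn the key until its bit lines up with the slot of the keyhole, lift it out and set it down (do not drop it) on the clear bench top, off the dryer. Then push the damper lever round until it stands exactly over the set-point tab clamped on the quadrant's rim, and leave it there. Do not shift the tab, and leave the jars and the spray bottle standing where they are.

Things in the scene. Friction and masses are not known exactly. Their poses are not given: they have to be found in the camera images.
- dryer: Fixed bench jar dryer: steel base plate 14 mm high (x -75..190, y -275..325 mm), blower and motor at +y (to 160 mm high), 76 mm duct along y with a throttle damper amid it, air-knife post (225 mm high) at the far -y corner. Origin at table level under the damper spindle; x points away from the robot at yaw 0, z up.
- spindle (a point): On the vertical hinge axis of lever and tab, at the top face of the quadrant (133 mm above the table): a level open steel sector 6 mm thick, 136 mm radius, from the lever's shut direction (dryer -x) round to -y, marked every 15 degrees. Axes as the dryer's.
- keyhole (a point): Centre of the keyhole at the quadrant's top face, 75 mm from the spindle, 0.35 rad from the lever's shut direction towards opening. Its x axis runs along the slot, towards the spindle. Opening: 15 x 15 mm in the middle with a slot 44 mm long (along x) and 11 mm wide through it; plate 6 mm thick, free space below.
- lever (a joint): Angle of the damper lever about the vertical spindle, rad: 0 = shut (along dryer -x, towards the robot), grows counterclockwise seen from above, towards dryer -y; to 1.5. Starts shut. Dry hinge, about 0.25 N m of friction (1.5 N at the grip), no spring: stays where left. The key's shank stops it at about 0.16; pushed over 0.08 it lies over the key's collar and holds the key down.
- lever_grip (a point): Middle of the lever's upright black grip (25 mm diameter, 60 mm high, from 151 to 211 mm above the table), 165 mm from the spindle. The lever is a flat steel bar 16 mm wide, 141 to 151 mm above the table, from the spindle to 183 mm radius. Site axes turn with the lever: x points from the grip to the spindle.
- tab (a joint): Angle of the set-point tab about the same spindle, rad, counted just as the lever's: the wanted lever angle. The tab is clamped fast (3 N m).
- set_tab (a point): Outer end of the set-point tab, 150 mm from the spindle, level with the quadrant's top: a plain aluminium clip 16 mm wide (as wide as the lever) clasping the rim, 7 mm clear under the lever. Its x axis points to the spindle.
- lock_key: T-handled lock-off key, 0.15 kg, 92 mm high, upright in the keyhole. Origin on its axis under the collar (23 mm diameter, rests on the quadrant); z up the 12 mm shank, x along the bar. Flat bit 36 mm (along x) x 5 mm, 12 to 24 mm below the origin, under the plate: comes out only with x along the slot (within 0.1 rad, either way round). Starts 0.8 to 1.4 rad counterclockwise of that. Turns freely.
- key_bar (a point): Centre of the key's black handle bar, 70 mm long (key x) x 14 mm wide x 16 mm high, 60 mm above the key's origin: grip it across the 14 mm.
- jar_dry: Glass jar with black lid, 70 mm diameter, 116 mm high, standing on the dryer's white stand beside the air knife. Origin at the centre of its foot, z up. Leave alone.
- jar_wait1: Glass jar with black lid, 70 mm diameter, 116 mm high, standing on the table to the left in front of the blower. Origin at the centre of its foot. Leave alone.
- jar_wait2: Second such jar beside it. Leave alone.
- spray: Spray bottle, 94 x 66 x 203 mm, standing on the table to the right. Origin at the centre of its foot. Leave alone.

How it is judged:
On the way, in this order (a step that is already met when the one before it is completed fails the run):
1. the key is out of the keyhole, its bit at least 10 mm above the quadrant (z of lock_key in the frame of keyhole above 0.034 m), for 0.1 s.
2. the key lies on the bench top, let go and off the dryer (height (world z) of lock_key below 0.05 m and contact force between lock_key and dryer below 0.05 N and contact force between lock_key and the fingers below 0.05 N and linear speed of lock_key below 0.02 m/s), for 0.2 s.
3. the lever stands over the set-point tab (angle between the x axis of lever_grip and the x axis of set_tab, either way round below 0.05 rad), for 0.2 s.
At the end, for the whole second after the job is handed in: The lever rests within 0.05 rad (about 3 degrees, 7 mm at the tab) of the set-point tab; the key rests on the bench top, let go and not touching the dryer (angle between the x axis of lever_grip and the x axis of set_tab, either way round below 0.05 rad and velocity of joint lever between -0.02 and 0.02 rad/s and height (world z) of lock_key between -0.01 and 0.05 m and contact force between lock_key and dryer below 0.05 N and linear speed of lock_key below 0.02 m/s and contact force between the fingers and lock_key below 0.05 N).
It fails at once if the key is dropped (falls free faster than 0.9 m/s, some 40 mm) (linear speed of lock_key above 0.9 m/s and contact force between lock_key and the fingers below 0.05 N).
It fails at once if the set-point tab is shifted by more than 4 mm (distance of set_tab from where it was at the start of the episode above 0.004 m).
It fails at once if the jar on the dryer is shifted by more than 15 mm or tipped (distance of jar_dry from where it was at the start of the episode above 0.015 m or angle between jar_dry's own z axis and vertical above 0.2 rad).
It fails at once if a waiting jar or the spray bottle is shifted by more than 20 mm or tipped (distance of any of jar_wait1, jar_wait2, spray from where it was at the start of the episode above 0.02 m or angle between any of jar_wait1, jar_wait2, spray's own z axis and vertical above 0.3 rad).
It also fails if it takes over 64 s, if anything falls off the work surface, if the arm or the gripper's body presses on something with over 40 N, if the wrist force passes 120 N, or if a joint passes its speed limit or range.

ROBOT

A 7-joint arm with a two-finger parallel gripper is mounted at the origin on a cart in front of the work surface, level with it; the furniture and walls round the work are solid. World frame = base frame: x ahead of the robot, y to its left, z up, the work surface at z = 0. Lengths are in m, angles in rad, forces in N, time in s.
With the tool pointing down it reaches from about 0.425 to 0.875 m from the base axis. Payload 4.7 kg.
Tool frame: the origin (TCP) lies midway between the tips of the shut fingers; the grasp point (between the pads) lies 19 mm behind it; z points along the fingers, y is the line along which they close (so a half turn about z gives the same grasp; the last joint's range is limited). The gripper opens to 85 mm and grips with 20 to 120 N. Pads are 22 mm wide; open, the fingers measure 114 mm over their backs; the gripper's body (76 mm by 85 mm) begins 54 mm behind the grasp point. The pads swing forward as they close: fully open they stand 13 mm farther back than shut.
Start: joints at [1.121, 0.321, -0.07, 1.45, 0.023, 1.371, -0.057], TCP at [0.291, -0.581, 0.231] pointing down, gripper open.
Joint ranges: [-2.86, 2.86], [-0.3, 2.09], [-1.38, 1.24], [0.06, 2.45], [-1.56, 4.7], [0.09, 2.05], [-2.69, 2.69]. Speed limits (rad/s): [2.57, 2.57, 3.14, 3.14, 3.14, 3.14, 3.14].

INTERFACE

Orientations are given as a 3x3 rotation matrix whose columns are the frame's x, y, z axes.
In Python, from plant import state, vision, ticket gives the robot as it stands.
- The arm moves only by the tool send_rows, never from a script. Its argument "rows" is a list of rows, each an object with "linear": the shift along the tool's x, y, z in m, a list of three; "twist": the turn about the tool's z in degrees; "fingers": the opening in per cent of the stroke, from 0 (shut) to 100 (fully open). A call has 1 to 12 rows; each row is the pose to reach, as a shift and turn from the pose commanded when the call began, along the tool's axes at that moment; what a row does not reach only later rows make up. A row lasts 1/12 s, in which the tool goes at most 41.7 mm and 7.16 degrees, less where a joint would pass 70% of its speed; a pose out of reach is approached as far as the arm can. A call with a gripper value outside its range is refused whole. The fingers move at their own pace and stop on an object; the grip force is fixed at half the most. Time passes only in rows, so rows that repeat a pose let the fingers close. It gives the time, the measured TCP pose, the force, the opening and the grip force at its end, in the units of the state.
- state(): the state, without advancing time (a new reading comes with each control period).
- vision.camera(name): name is "scene" or "side" or "wrist"; returns the picture (384x512x3 uint8, red, green, blue); there is no depth.
- vision.calibration(name): a dict with "fov_y" (degrees; the focal length in pixels is half the picture's height over the tangent of half this angle, whatever the lens; pixels are square), "cx", "cy" (the principal point, pixels), "k1" (the pictures are not rectified: a ray, as slopes to the right and down, at radius r is drawn at 1 + k1 r^2 times it, then the intrinsics apply), "view" (4x4, takes a point from world to camera coordinates); the wrist camera has in their place "tool_from_camera" (4x4, takes a point from camera to tool coordinates, whose origin is the TCP and whose axes are the flange's). Camera axes: x right, y up, looking along -z (the intrinsics and any distortion apply to the point x, -y, -z); pixel columns grow to the right and rows downward; lengths in m; the calibration is good to about 2 mm. A picture is of the moment at which its call begins: read the wrist's pose just before it. calibration takes no time and is no camera call.
- ticket.hand_in(): hands the job in; it is judged then, once.
The state is a dict: "time": time; "qpos": joint angles; "dq": joint speeds; "joint_efforts": joint torques, N m; "tcp_pos": TCP position; "tcp_rot": TCP orientation; "force": force on the tool from outside, world axes, zero at the start; "wrist_torque": the same for the moment, N m; "gripper_width": finger opening in m; "gripper_force": force on a finger pad.
Only numpy, scipy, OpenCV 4.12 (cv2) and the standard library are available. Lean on these libraries where they do the work, as an engineer would, in place of code of your own. Each camera call takes 0.05 s, during which the arm holds its last target. There are 200 camera calls.

## Working session

There is one attempt and no reset: what is moved stays moved. The work goes in short steps, Python scripts to look and compute and a tool call to move; the robot and the scene stay as the last step left them, time stands still between calls to the robot, and variables do not carry over. Pictures are saved under pics/ and viewed, at most 10 in all, crops included, and the job is handed in when it is done.

Besides the shell and the picture viewer there is one more tool, called after "Request:" as name(argument=value, ...) on one line, values as JSON. send_rows: Moves the arm, as the interface text tells. Its arguments: {"type":"object","properties":{"rows":{"type":"array"}},"required":["rows"]}

```bash
mkdir -p pics
cat > h.py <<'E'
import numpy as np, cv2
from plant import state, vision, ticket
def snap(n,f):
    s=state(); im=vision.camera(n); cv2.imwrite(f,im[:,:,::-1]); return s,im
def rays(n,px,s=None):
    c=vision.calibration(n); f=192/np.tan(np.radians(c['fov_y'])/2)
    px=np.atleast_2d(np.array(px,float))
    K=np.array([[f,0,c['cx']],[0,f,c['cy']],[0,0,1]])
    u=cv2.undistortPoints(px[:,None],K,np.array([c['k1'],0,0,0,0.]))[:,0]
    d=np.c_[u[:,0],-u[:,1],-np.ones(len(u))]
    if 'view' in c: T=np.linalg.inv(np.array(c['view']))
    else:
        W=np.eye(4); W[:3,:3]=s['tcp_rot']; W[:3,3]=s['tcp_pos']; T=W@np.array(c['tool_from_camera'])
    return T[:3,3], d@T[:3,:3].T
def onz(n,px,z,s=None):
    o,d=rays(n,px,s); return o+d*((z-o[2])/d[:,2])[:,None]
def proj(n,P,s=None):
    c=vision.calibration(n); f=192/np.tan(np.radians(c['fov_y'])/2)
    if 'view' in c: V=np.array(c['view'])
    else:
        W=np.eye(4); W[:3,:3]=s['tcp_rot']; W[:3,3]=s['tcp_pos']; V=np.linalg.inv(W@np.array(c['tool_from_camera']))
    p=np.atleast_2d(P)@V[:3,:3].T+V[:3,3]; x=p[:,0]/-p[:,2]; y=-p[:,1]/-p[:,2]; k=1+c['k1']*(x*x+y*y)
    return np.c_[c['cx']+f*x*k,c['cy']+f*y*k]
def cross(n1,p1,n2,p2,s=None):
    a,u=rays(n1,p1,s); b,v=rays(n2,p2,s); u=u[0];v=v[0]
    t=np.linalg.lstsq(np.c_[u,-v],b-a,rcond=None)[0]; A=a+t[0]*u;B=b+t[1]*v
    return (A+B)/2,np.linalg.norm(A-B)
E
python3 - <<'E'
from h import *
for n in('scene','side','wrist'):
    s,im=snap(n,f'pics/{n}0.png'); 
    c=vision.calibration(n);print(n,c['fov_y'],c['k1'],np.round(c.get('view',c.get('tool_from_camera')),3).tolist())
s=state();print(s['time'],s['tcp_pos'],np.round(s['tcp_rot'],3).tolist(),s['gripper_width'],s['force'])
a=cv2.imread('pics/scene0.png')
cv2.imwrite('pics/a.png',a)
E
```

```text
scene 54.87298617247497 -0.008788429104740059 [[-0.782, -0.623, 0.017, 0.427], [0.361, -0.43, 0.828, -0.31], [-0.508, 0.654, 0.561, -1.046], [0.0, 0.0, 0.0, 1.0]]
side 50.578473570295536 7.74215881465442e-05 [[-0.985, -0.172, 0.008, 0.559], [0.106, -0.567, 0.817, -0.188], [-0.136, 0.806, 0.577, -1.658], [0.0, 0.0, 0.0, 1.0]]
wrist 63.40434696219733 0.0060886442036322186 [[-0.001, 0.946, 0.323, 0.083], [1.0, 0.001, 0.001, -0.001], [0.001, 0.323, -0.946, -0.141], [0.0, 0.0, 0.0, 1.0]]
0.15 [ 0.29056561 -0.5809945   0.2304889 ] [[0.894, 0.447, -0.001], [0.447, -0.894, 0.001], [-0.0, -0.001, -1.0]] 0.08515585110076117 [-0.67430988 -0.55561918 -0.31268752]
```

View pics/scene0.png

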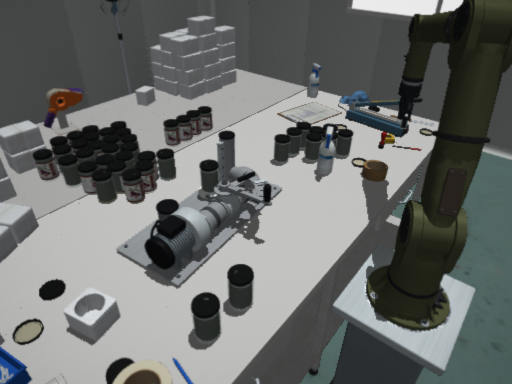

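View pics/side0.png

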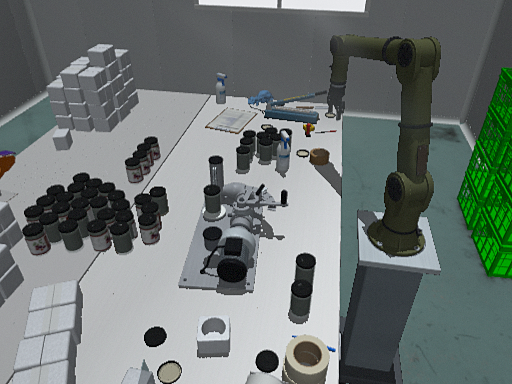

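The scene view shows the dryer with the lever grip at about (267,192). In the side view the grip is at (284,198), with the spray bottle behind it at about (284,160). I'll triangulate the grip and enlarge the key area.

Run:
```python
from h import *
print(cross('scene',[267,192],'side',[284,198]))
print('spray',onz('scene',[[325,173]],0),onz('side',[[284,170]],0))
print('jars',onz('scene',[[241,303],[207,334]],0), 'post',cross('scene',[227,136],'side',[216,160]))
a=cv2.imread('pics/scene0.png')[150:250,150:310]; b=cv2.imread('pics/side0.png')[170:270,200:310]
cv2.imwrite('pics/c.png',np.hstack([cv2.resize(a,(448,280),interpolation=2),cv2.resize(b,(308,280),interpolation=2)]))
```

```text
(array([0.45847504, 0.05494549, 0.178569  ]), np.float64(0.0063563431052081855))
spray [[ 0.50438002 -0.4317037   0.        ]] [[ 0.5084764  -0.42313272  0.        ]]
jars [[0.34423507 0.3136613  0.        ]
 [0.34891182 0.44121522 0.        ]] post (array([ 0.77115697, -0.11036518,  0.21203737]), np.float64(0.00307505393892972))
```

View pics/c.png

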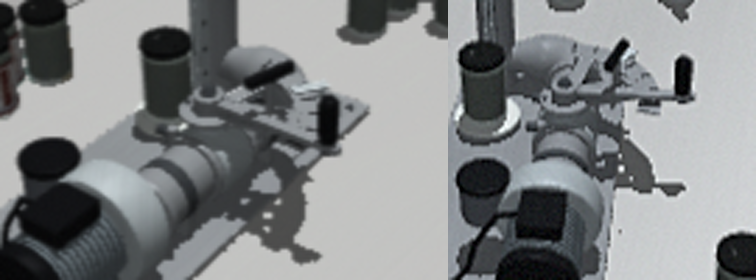

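The enlarged crops show the key bar at scene (246,176) and side (261,190). The hub is at scene (224,184) and side (242,198).

Run:
```python
from h import *
print('bar',cross('scene',[246.4,176],'side',[260.7,189.6]))
print('hub',cross('scene',[224,184.],'side',[241.8,198.]))
# bar ends
S=lambda x,y:(150+x/2.8,150+y/2.8); D=lambda x,y:(200+(x-448)/2.8,170+y/2.8)
print(cross('scene',S(248,82),'side',D(607,67)),cross('scene',S(293,65),'side',D(628,43)))
```

```text
bar (array([0.55244298, 0.04056173, 0.1938525 ]), np.float64(0.0024250513017064408))
hub (array([0.62156907, 0.07084427, 0.15693924]), np.float64(0.011729954466951553))
(array([0.56334494, 0.06654558, 0.18975299]), np.float64(0.0021439308637373057)) (array([0.54329466, 0.00926376, 0.19355696]), np.float64(0.0016841561384780051))
```

Request:
send_rows(rows=[{"linear": [0, 0, -0.04], "twist": 0, "fingers": 60}, {"linear": [0.03, -0.025, -0.08], "twist": -5, "fingers": 60}, {"linear": [0.06, -0.05, -0.09], "twist": -10, "fingers": 60}, {"linear": [0.09, -0.077, -0.09], "twist": -15, "fingers": 60}, {"linear": [0.12, -0.103, -0.09], "twist": -20, "fingers": 60}, {"linear": [0.15, -0.128, -0.09], "twist": -25, "fingers": 60}, {"linear": [0.18, -0.154, -0.09], "twist": -30, "fingers": 60}, {"linear": [0.21, -0.18, -0.09], "twist": -35, "fingers": 60}, {"linear": [0.24, -0.205, -0.09], "twist": -40, "fingers": 60}, {"linear": [0.27, -0.23, -0.09], "twist": -44, "fingers": 60}, {"linear": [0.3, -0.256, -0.09], "twist": -44, "fingers": 60}, {"linear": [0.33, -0.282, -0.09], "twist": -44, "fingers": 60}])

```text
time: 1.15
tcp_pos: [0.4599, -0.1796, 0.3213]
tcp_rot: [[0.333, 0.943, -0.0], [0.943, -0.333, -0.001], [-0.001, 0.0, -1.0]]
force: [0.9, 0.1, 0.0]
gripper_width: 0.0516
gripper_force: 0.0
```

Request:
send_rows(rows=[{"linear": [0.04, 0.004, 0], "twist": 0, "fingers": 60}, {"linear": [0.08, 0.008, 0], "twist": 0, "fingers": 60}, {"linear": [0.12, 0.012, 0], "twist": 0, "fingers": 60}, {"linear": [0.16, 0.016, 0], "twist": 0, "fingers": 60}, {"linear": [0.185, 0.016, 0], "twist": 0, "fingers": 60}, {"linear": [0.2, 0.016, 0], "twist": 0, "fingers": 60}, {"linear": [0.2, 0.016, 0], "twist": 0, "fingers": 60}])

```text
time: 1.73
tcp_pos: [0.5417, 0.0069, 0.321]
tcp_rot: [[0.326, 0.946, -0.0], [0.946, -0.326, 0.002], [0.002, -0.001, -1.0]]
force: [-0.8, 1.0, 0.0]
gripper_width: 0.0512
gripper_force: 0.0
```

Run:
```python
from h import *
import pickle
s,im=snap('wrist','pics/w1.png'); pickle.dump(s,open('s1.pkl','wb')); print(s['tcp_pos'])
a=im[:,:,::-1].copy()
cv2.imwrite('pics/w1b.png',cv2.resize(a,(800,600),interpolation=2))
```

```text
[0.54166189 0.00686646 0.32104114]
```

View pics/w1b.png

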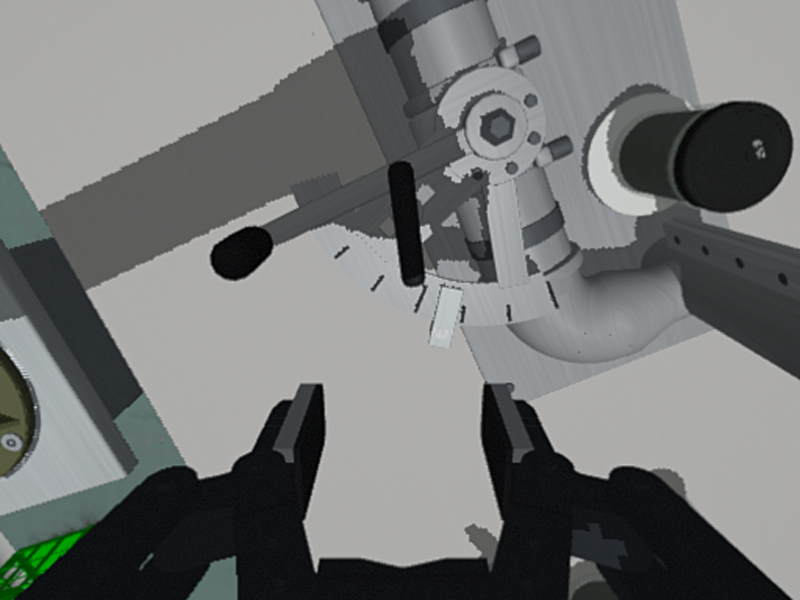

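The wrist view (800x600) shows the key bar from (399,165) to (413,282) and the tab from (452,290) to (440,346). The hub is at (497,127) and the grip top at (240,255). I'll measure these with masks.

```bash
cat > m.py <<'E'
from h import *
import pickle
s=pickle.load(open('s1.pkl','rb')); im=cv2.imread('pics/w1.png'); g=im.max(2); k=1.5625
m=((g<40)*255).astype('uint8'); m[int(375/k):]=0
for c in cv2.findContours(m,cv2.RETR_EXTERNAL,cv2.CHAIN_APPROX_NONE)[0]:
    if cv2.contourArea(c)<250: continue
    ct,sz,an=cv2.minAreaRect(c); print('dark',np.array(ct)*k,np.array(sz)*k,an)
    P=onz('wrist',c[:,0,:].astype(float),0.199,s)[:,:2].astype('float32'); r=cv2.minAreaRect(P)
    if 20<ct[1]*k<300 and 380<ct[0]*k<430:
        b=cv2.boxPoints(r); e=[b[1]-b[0],b[2]-b[1]]; L=max(e,key=np.linalg.norm); print('bar',r, 'heading',np.arctan2(L[1],L[0])%np.pi)
lo=np.percentile(im[int(200/k):int(350/k),int(420/k):int(470/k)],95)
t=((im.min(2)>200)*255).astype('uint8'); 
for c in cv2.findContours(t,cv2.RETR_EXTERNAL,cv2.CHAIN_APPROX_NONE)[0]:
    if cv2.contourArea(c)<60: continue
    ct,sz,an=cv2.minAreaRect(c); print('white',np.array(ct)*k,np.array(sz)*k,an)
print(lo)
px=lambda l:np.array(l,float)/k
h=onz('wrist',px([[497,127]]),0.165,s)[0];print('hub',h)
print('tab ends',onz('wrist',px([[440,346],[452,290]]),0.136,s))
e=onz('wrist',px([[274,237],[455,143]]),0.151,s);print('lever',e)
E
python3 m.py
```

```text
dark [241.94710255 251.9831419 ] [42.03587472 64.13720846] 56.3099365234375
dark [405.57355881 222.81820774] [124.58058596  25.36474466] 83.6598129272461
bar ((0.5548309087753296, 0.044046662747859955), (0.06763767451047897, 0.0134383300319314), 77.89978790283203) heading 1.3596073
dark [643.75    157.03125] [57.8125 46.875 ] 90.0
dark [732.26566315 155.54689169] [109.19737816 116.60897732] 18.43494987487793
196.0
hub [0.62092768 0.07506983 0.165     ]
tab ends [[ 0.54655511 -0.05775933  0.136     ]
 [ 0.56750468 -0.01967308  0.136     ]]
lever [[0.46921005 0.05704182 0.151     ]
 [0.59685256 0.07405543 0.151     ]]
```

Request:
send_rows(rows=[{"linear": [0.02, 0, 0.01], "twist": -4, "fingers": 60}, {"linear": [0.0395, 0.0005, 0.04], "twist": -7, "fingers": 60}, {"linear": [0.0395, 0.0005, 0.07], "twist": -7, "fingers": 60}, {"linear": [0.0395, 0.0005, 0.1], "twist": -7, "fingers": 60}, {"linear": [0.0395, 0.0005, 0.125], "twist": -7, "fingers": 60}, {"linear": [0.0395, 0.0005, 0.14], "twist": -7, "fingers": 60}, {"linear": [0.0395, 0.0005, 0.147], "twist": -7, "fingers": 60}, {"linear": [0.0395, 0.0005, 0.147], "twist": -7, "fingers": 40}, {"linear": [0.0395, 0.0005, 0.147], "twist": -7, "fingers": 20}, {"linear": [0.0395, 0.0005, 0.147], "twist": -7, "fingers": 0}, {"linear": [0.0395, 0.0005, 0.147], "twist": -7, "fingers": 0}, {"linear": [0.0395, 0.0005, 0.147], "twist": -7, "fingers": 0}])

```text
time: 2.78
tcp_pos: [0.5558, 0.0387, 0.1758]
tcp_rot: [[0.215, 0.977, 0.003], [0.977, -0.215, -0.001], [-0.0, 0.003, -1.0]]
force: [-0.4, -1.0, 3.6]
gripper_width: 0.0129
gripper_force: 61.0
```

Request:
send_rows(rows=[{"linear": [0, 0, 0], "twist": 5, "fingers": 0}, {"linear": [0, -0.0005, 0], "twist": 10, "fingers": 0}, {"linear": [0, -0.001, 0], "twist": 15, "fingers": 0}, {"linear": [0, -0.001, 0], "twist": 20, "fingers": 0}, {"linear": [0, -0.0015, 0], "twist": 25, "fingers": 0}, {"linear": [0, -0.0015, 0], "twist": 25, "fingers": 0}, {"linear": [0, -0.0015, 0], "twist": 25, "fingers": 0}])

```text
time: 3.37
tcp_pos: [0.5548, 0.0396, 0.1758]
tcp_rot: [[0.606, 0.796, 0.004], [0.796, -0.606, 0.0], [0.002, 0.003, -1.0]]
force: [0.9, 1.2, 5.0]
gripper_width: 0.0126
gripper_force: 61.3
```

Request:
send_rows(rows=[{"linear": [0, 0, 0], "twist": 5, "fingers": 0}, {"linear": [0, -0.0005, 0], "twist": 10, "fingers": 0}, {"linear": [0, -0.001, 0], "twist": 15, "fingers": 0}, {"linear": [0, -0.001, 0], "twist": 20, "fingers": 0}, {"linear": [0, -0.001, 0], "twist": 26, "fingers": 0}, {"linear": [0, -0.001, 0], "twist": 26, "fingers": 0}, {"linear": [0, -0.001, 0], "twist": 26, "fingers": 0}])

```text
time: 3.95
tcp_pos: [0.5535, 0.0399, 0.1758]
tcp_rot: [[0.893, 0.449, 0.002], [0.449, -0.893, -0.0], [0.002, 0.001, -1.0]]
force: [0.2, -0.2, 6.5]
gripper_width: 0.0129
gripper_force: 61.5
```

Run:
```python
from h import *
s,im=snap('wrist','pics/w2.png'); a=im[:,:,::-1].copy()
import pickle; pickle.dump(s,open('s2.pkl','wb'));print(s['tcp_pos'],s['wrist_torque'])
cv2.imwrite('pics/w2b.png',cv2.resize(a,(800,600),interpolation=2))
```

```text
[0.5535454  0.03993399 0.17577084] [ 0.06013106 -0.02540199 -0.0022137 ]
```

View pics/w2b.png

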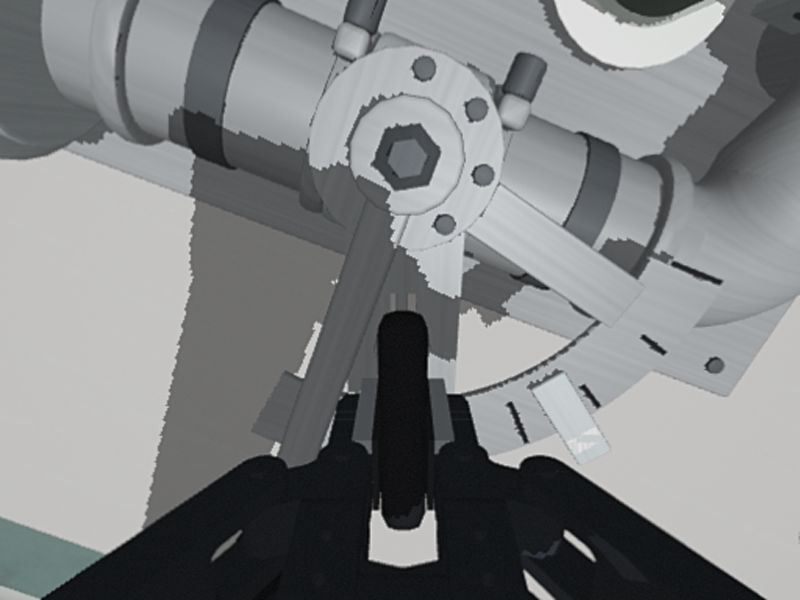

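The bar now lines up with the slot, whose edges are visible at (392–415, 300), and it points at the hub at (406,157). Lifting now.

Request:
send_rows(rows=[{"linear": [0, 0, -0.005], "twist": 0, "fingers": 0}, {"linear": [0, 0, -0.01], "twist": 0, "fingers": 0}, {"linear": [0, 0, -0.015], "twist": 0, "fingers": 0}, {"linear": [0, 0, -0.02], "twist": 0, "fingers": 0}, {"linear": [0, 0, -0.025], "twist": 0, "fingers": 0}, {"linear": [0, 0, -0.03], "twist": 0, "fingers": 0}])

```text
time: 4.5
tcp_pos: [0.5526, 0.0397, 0.2047]
tcp_rot: [[0.894, 0.448, -0.0], [0.448, -0.894, -0.0], [-0.0, 0.0, -1.0]]
force: [0.4, -0.3, -2.3]
gripper_width: 0.0129
gripper_force: 60.4
```

Request:
send_rows(rows=[{"linear": [0, 0, -0.03], "twist": 0, "fingers": 0}, {"linear": [0, 0, -0.06], "twist": 0, "fingers": 0}, {"linear": [-0.01, 0.008, -0.09], "twist": 0, "fingers": 0}, {"linear": [-0.035, 0.028, -0.09], "twist": 0, "fingers": 0}, {"linear": [-0.06, 0.047, -0.09], "twist": 0, "fingers": 0}, {"linear": [-0.085, 0.067, -0.09], "twist": 0, "fingers": 0}, {"linear": [-0.11, 0.087, -0.09], "twist": 0, "fingers": 0}, {"linear": [-0.135, 0.106, -0.09], "twist": 0, "fingers": 0}, {"linear": [-0.16, 0.126, -0.09], "twist": 0, "fingers": 0}, {"linear": [-0.185, 0.145, -0.09], "twist": 0, "fingers": 0}, {"linear": [-0.2085, 0.164, -0.09], "twist": 0, "fingers": 0}, {"linear": [-0.2085, 0.164, -0.09], "twist": 0, "fingers": 0}])

```text
time: 5.5
tcp_pos: [0.436, -0.2072, 0.2945]
tcp_rot: [[0.899, 0.438, -0.002], [0.438, -0.899, -0.003], [-0.003, 0.002, -1.0]]
force: [-0.3, -0.9, -1.5]
gripper_width: 0.0129
gripper_force: 60.4
```

Request:
send_rows(rows=[{"linear": [0, 0, 0.03], "twist": 0, "fingers": 0}, {"linear": [0, 0, 0.065], "twist": 0, "fingers": 0}, {"linear": [0, 0, 0.1], "twist": 0, "fingers": 0}, {"linear": [0, 0, 0.135], "twist": 0, "fingers": 0}, {"linear": [0, 0, 0.165], "twist": 0, "fingers": 0}, {"linear": [0, 0, 0.19], "twist": 0, "fingers": 0}, {"linear": [0, 0, 0.21], "twist": 0, "fingers": 0}, {"linear": [0, 0, 0.22], "twist": 0, "fingers": 0}, {"linear": [0, 0, 0.222], "twist": 0, "fingers": 0}, {"linear": [0, 0, 0.224], "twist": 0, "fingers": 0}, {"linear": [0, 0, 0.226], "twist": 0, "fingers": 0}, {"linear": [0, 0, 0.226], "twist": 0, "fingers": 0}])

```text
time: 6.5
tcp_pos: [0.4405, -0.2005, 0.0694]
tcp_rot: [[0.894, 0.447, 0.002], [0.447, -0.894, -0.001], [0.001, 0.002, -1.0]]
force: [-1.0, 0.1, -0.7]
gripper_width: 0.0126
gripper_force: 60.4
```

Request:
send_rows(rows=[{"linear": [0, 0, 0.0015], "twist": 0, "fingers": 0}, {"linear": [0, 0, 0.003], "twist": 0, "fingers": 0}, {"linear": [0, 0, 0.003], "twist": 0, "fingers": 0}, {"linear": [0, 0, 0.003], "twist": 0, "fingers": 0}])

```text
time: 6.83
tcp_pos: [0.4405, -0.2007, 0.0667]
tcp_rot: [[0.894, 0.447, 0.002], [0.447, -0.894, -0.001], [0.001, 0.002, -1.0]]
force: [-1.4, 0.1, 6.2]
gripper_width: 0.0131
gripper_force: 61.3
```

Contact made with the bench at about 6 N. Releasing gradually.

Request:
send_rows(rows=[{"linear": [0, 0, 0], "twist": 0, "fingers": 18}, {"linear": [0, 0, 0], "twist": 0, "fingers": 22}, {"linear": [0, 0, 0], "twist": 0, "fingers": 26}, {"linear": [0, 0, 0], "twist": 0, "fingers": 32}, {"linear": [0, 0, 0], "twist": 0, "fingers": 40}, {"linear": [0, 0, 0], "twist": 0, "fingers": 50}, {"linear": [0, 0, 0], "twist": 0, "fingers": 50}])

```text
time: 7.42
tcp_pos: [0.4396, -0.2001, 0.0652]
tcp_rot: [[0.894, 0.447, -0.0], [0.447, -0.894, 0.0], [-0.0, -0.0, -1.0]]
force: [0.3, -0.0, -0.1]
gripper_width: 0.0426
gripper_force: 0.0
```

Run:
```python
from h import *
s,im=snap('wrist','pics/w3.png'); print(s['tcp_pos'],s['gripper_width'])
cv2.imwrite('pics/w3b.png',im[150:,:,::-1])
```

```text
[ 0.43955151 -0.200135    0.06522642] 0.04260885770040789
```

View pics/w3b.png

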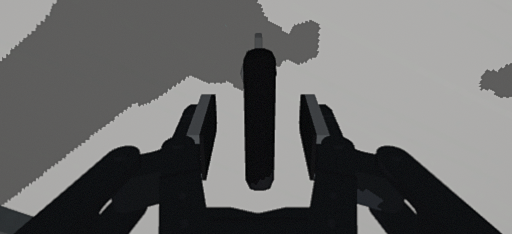

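The key stands upright and free between the open fingers, with its bar at about (260,115) in the crop. I'll retreat straight up.

Request:
send_rows(rows=[{"linear": [0, 0, -0.01], "twist": 0, "fingers": 55}, {"linear": [0, 0, -0.03], "twist": 0, "fingers": 70}, {"linear": [0, 0, -0.06], "twist": 0, "fingers": 70}, {"linear": [0, 0, -0.1], "twist": 0, "fingers": 70}, {"linear": [0, 0, -0.14], "twist": 0, "fingers": 70}, {"linear": [0, 0, -0.18], "twist": 0, "fingers": 70}, {"linear": [0, 0, -0.22], "twist": 0, "fingers": 70}, {"linear": [0.02, -0.034, -0.235], "twist": 4, "fingers": 70}, {"linear": [0.04, -0.067, -0.235], "twist": 9, "fingers": 70}, {"linear": [0.059, -0.1, -0.235], "twist": 14, "fingers": 70}, {"linear": [0.065, -0.11, -0.235], "twist": 19, "fingers": 70}, {"linear": [0.065, -0.11, -0.235], "twist": 19, "fingers": 70}])

```text
time: 8.47
tcp_pos: [0.4489, -0.0681, 0.3017]
tcp_rot: [[0.991, 0.136, 0.002], [0.136, -0.991, -0.001], [0.002, 0.001, -1.0]]
force: [-0.3, 0.4, -0.3]
gripper_width: 0.0599
gripper_force: 0.0
```

Run:
```python
from h import *
import pickle
s,im=snap('wrist','pics/w4.png'); pickle.dump(s,open('s4.pkl','wb'));print(s['tcp_pos'],np.round(s['tcp_rot'],3).tolist())
cv2.imwrite('pics/w4b.png',cv2.resize(im[:,:,::-1],(800,600),interpolation=2))
# refine from w2: hub, tab corners
s2=pickle.load(open('s2.pkl','rb')); k=1.5625
h=onz('wrist',np.array([[406,157.]])/k,0.165,s2)[0]
t=onz('wrist',np.array([[592,458.],[548,378]])/k,0.136,s2)
d=h-t; print(h,t,np.arctan2(d[:,1],d[:,0]),np.hypot(d[:,0],d[:,1]))
d=t[1]-t[0];print(np.arctan2(d[1],d[0]))
l=onz('wrist',np.array([[300,455.],[374,230]])/k,0.151,s2);d=l[1]-l[0];print('lever',np.arctan2(d[1],d[0]))
```

```text
[ 0.44889548 -0.06808834  0.30168123] [[0.991, 0.136, 0.002], [0.136, -0.991, -0.001], [0.002, 0.001, -1.0]]
[0.62212896 0.07474314 0.165     ] [[ 0.54453129 -0.05661492  0.136     ]
 [ 0.56926617 -0.0182985   0.136     ]] [1.03721794 1.0541156 ] [0.15256585 0.10701037]
0.9975611129600891
lever 0.13199558591577631
```

View pics/w4b.png

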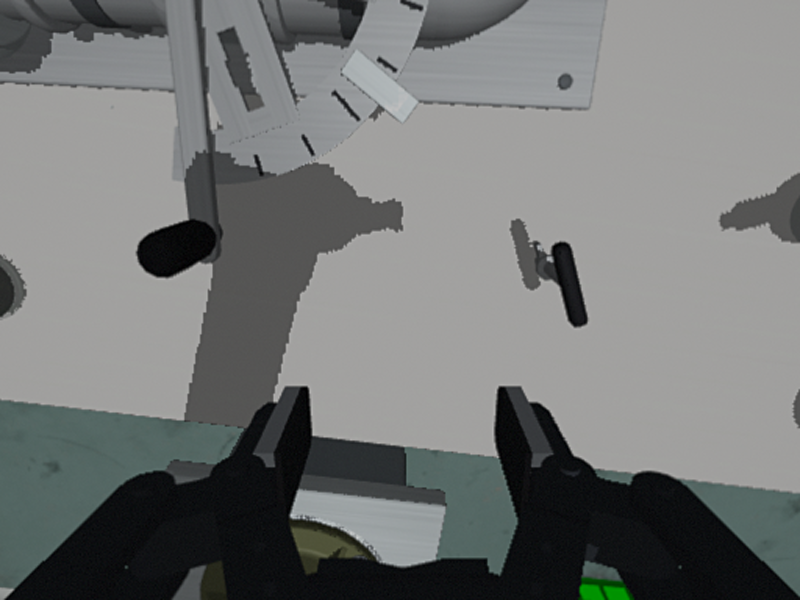

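The wrist view shows the key standing alone at (570,285), the lever grip at (180,248) and the tab at (380,85). I'll check the grip prediction and the tab angle against the rim marks.

Run:
```python
from h import *
import pickle
k=1.5625; S=np.array([0.6215,0.075])
def ang(f,n,pts,z):
    s=pickle.load(open(f,'rb'));p=onz('wrist',np.array(pts,float)/k,z,s)[:,:2];d=S-p
    print(n,np.round(np.degrees(np.arctan2(d[:,1],d[:,0])-0.132),1),np.round(np.hypot(*d.T),3))
ang('s1.pkl','marks1',[[342,252],[377,283],[420,299],[463,313],[509,313],[550,293]],.133)
ang('s2.pkl','marks2',[[517,422],[590,396],[652,345],[697,272]],.133)
ang('s4.pkl','marks4',[[259,165],[308,145],[345,105],[388,65],[412,5]],.133)
ang('s1.pkl','tab',[[440,346],[452,290]],.136);ang('s2.pkl','tab',[[592,458.],[548,378]],.136);ang('s4.pkl','tab',[[405,111],[352,62]],.136)
s=pickle.load(open('s4.pkl','rb'));G=S-.165*np.array([np.cos(.132),np.sin(.132)])
print(G,proj('wrist',[[*G,.211],[*G,.151]],s)*k)
```

```text
marks1 [13.8 28.5 43.4 58.3 73.1 87.4] [0.127 0.128 0.124 0.128 0.129 0.123]
marks2 [43.  58.  72.9 88.2] [0.122 0.127 0.127 0.123]
marks4 [13.3 28.3 43.  58.1 73. ] [0.127 0.127 0.122 0.128 0.128]
tab [53.1 52.9] [0.154 0.111]
tab [52.1 53.2] [0.152 0.107]
tab [52.1 53. ] [0.151 0.111]
[0.45793539 0.05328319] [[162.24705109 260.79202925]
 [208.61373861 237.24843475]]
```

Request:
send_rows(rows=[{"linear": [0.008, -0.04, 0], "twist": 0, "fingers": 75}, {"linear": [0.016, -0.08, 0], "twist": 0, "fingers": 75}, {"linear": [0.0255, -0.11, 0], "twist": 0, "fingers": 75}, {"linear": [0.0255, -0.122, 0.02], "twist": 0, "fingers": 75}, {"linear": [0.0255, -0.122, 0.06], "twist": 0, "fingers": 75}, {"linear": [0.0255, -0.122, 0.095], "twist": 0, "fingers": 75}, {"linear": [0.0255, -0.122, 0.12], "twist": 0, "fingers": 75}, {"linear": [0.0255, -0.122, 0.13], "twist": 0, "fingers": 75}, {"linear": [0.0255, -0.122, 0.13], "twist": 0, "fingers": 50}, {"linear": [0.0255, -0.122, 0.13], "twist": 0, "fingers": 20}, {"linear": [0.0255, -0.122, 0.13], "twist": 0, "fingers": 20}, {"linear": [0.0255, -0.122, 0.13], "twist": 0, "fingers": 20}])

```text
time: 9.52
tcp_pos: [0.459, 0.0517, 0.1725]
tcp_rot: [[0.991, 0.132, 0.003], [0.132, -0.991, -0.0], [0.003, 0.0, -1.0]]
force: [-1.2, 0.4, 3.0]
gripper_width: 0.0232
gripper_force: 58.5
```

Request:
send_rows(rows=[{"linear": [0.0006, 0.0143, 0], "twist": -5, "fingers": 20}, {"linear": [0.0025, 0.0285, 0], "twist": -10, "fingers": 20}, {"linear": [0.0056, 0.0424, 0], "twist": -15, "fingers": 20}, {"linear": [0.0099, 0.0561, 0], "twist": -20, "fingers": 20}, {"linear": [0.0154, 0.0693, 0], "twist": -25, "fingers": 20}, {"linear": [0.022, 0.082, 0], "twist": -30, "fingers": 20}, {"linear": [0.0297, 0.0941, 0], "twist": -35, "fingers": 20}, {"linear": [0.0384, 0.1054, 0], "twist": -40, "fingers": 20}, {"linear": [0.048, 0.116, 0], "twist": -45, "fingers": 20}, {"linear": [0.0586, 0.1256, 0], "twist": -50, "fingers": 20}, {"linear": [0.0586, 0.1256, 0], "twist": -50, "fingers": 20}, {"linear": [0.0586, 0.1256, 0], "twist": -50, "fingers": 20}])

```text
time: 10.52
tcp_pos: [0.5342, -0.0662, 0.1725]
tcp_rot: [[0.538, 0.843, 0.004], [0.843, -0.538, -0.001], [0.001, 0.004, -1.0]]
force: [0.5, -1.5, 5.0]
gripper_width: 0.0224
gripper_force: 59.2
```

Run:
```python
from h import *
import pickle
s,im=snap('wrist','pics/w5.png'); pickle.dump(s,open('s5.pkl','wb'));p=s['tcp_pos'];d=np.array([.6215,.075])-p[:2];print(p,np.arctan2(d[1],d[0]),np.hypot(*d))
cv2.imwrite('pics/w5b.png',cv2.resize(im[:,:,::-1],(800,600),interpolation=2))
```

```text
[ 0.53421388 -0.06622183  0.17248946] 1.017190034146168 0.16601948972427233
```

View pics/w5b.png

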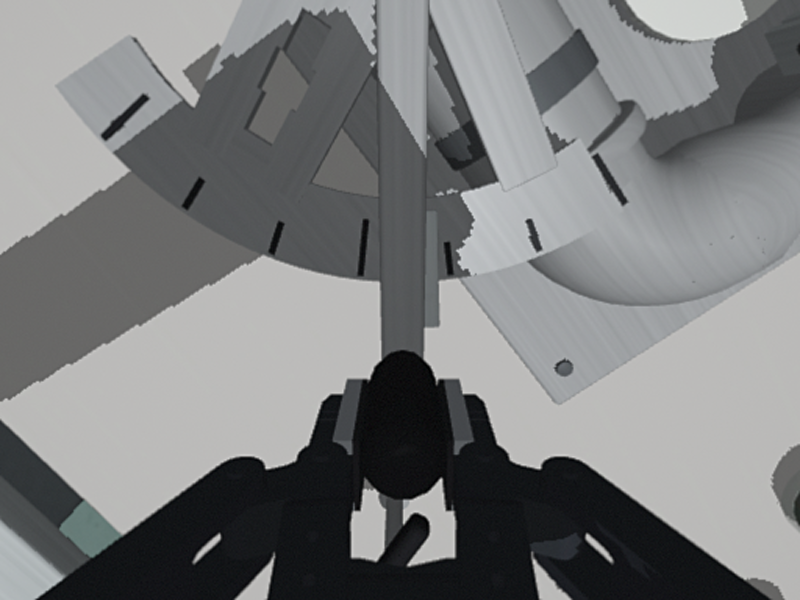

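The lever (edges at x≈380–424) lies just left of the tab, whose right edge is visible at x≈439, y 211–326. I'll compute the remaining turn.

Run:
```python
from h import *
import pickle
s=pickle.load(open('s5.pkl','rb'));k=1.5625
im=cv2.imread('pics/w5.png')
for r in (145,165,190,205): print(r,im[r,235:290].max(1).tolist())
R=s['tcp_rot'];p=s['tcp_pos']
def L(px,z): return (onz('wrist',np.array(px,float)/k,z,s)-p)@R
lv=(L([[382,300],[380,200]],.151)+L([[423,300],[426,200]],.151))/2;print('lever c',lv[:,:2])
for z in(.133,.138): print('tab R',L([[439,320],[438.5,215]],z)[:,:2])
```

```text
145 [40, 91, 89, 86, 86, 88, 89, 82, 75, 83, 88, 91, 91, 90, 92, 90, 89, 90, 92, 92, 92, 92, 92, 89, 88, 88, 89, 90, 88, 87, 89, 90, 89, 90, 86, 80, 75, 87, 111, 112, 111, 110, 110, 110, 101, 88, 88, 87, 88, 88, 88, 88, 88, 86, 86]
165 [91, 87, 86, 87, 88, 88, 90, 90, 70, 80, 87, 91, 90, 90, 91, 89, 88, 89, 90, 93, 91, 91, 89, 91, 90, 88, 89, 88, 87, 88, 91, 89, 90, 91, 84, 79, 75, 98, 111, 111, 111, 111, 110, 110, 102, 85, 85, 86, 89, 91, 36, 16, 16, 22, 69]
190 [188, 188, 188, 188, 188, 189, 191, 194, 144, 82, 82, 87, 89, 90, 90, 90, 90, 89, 89, 91, 90, 90, 89, 89, 89, 89, 89, 87, 87, 88, 89, 89, 89, 90, 84, 79, 69, 107, 109, 108, 107, 107, 108, 107, 103, 108, 192, 192, 188, 188, 188, 188, 188, 188, 188]
205 [189, 188, 188, 188, 188, 188, 190, 192, 169, 91, 78, 86, 88, 89, 89, 88, 89, 88, 89, 89, 90, 89, 90, 88, 89, 89, 87, 87, 87, 88, 89, 88, 91, 88, 83, 78, 78, 110, 111, 109, 109, 110, 108, 109, 107, 99, 142, 190, 190, 188, 188, 188, 188, 188, 188]
lever c [[ 0.02951425 -0.00168397]
 [ 0.0643121  -0.00149073]]
tab R [[0.01511054 0.01283437]
 [0.05668179 0.01167441]]
tab R [[0.01700573 0.01243501]
 [0.05742847 0.0113071 ]]
```

Request:
send_rows(rows=[{"linear": [0, 0.0035, 0], "twist": -1.2, "fingers": 20}, {"linear": [0.0002, 0.007, 0], "twist": -2.4, "fingers": 20}, {"linear": [0.0002, 0.007, 0], "twist": -2.4, "fingers": 20}, {"linear": [0.0002, 0.007, 0], "twist": -2.4, "fingers": 20}])

```text
time: 10.9
tcp_pos: [0.5398, -0.0696, 0.1725]
tcp_rot: [[0.502, 0.865, 0.004], [0.865, -0.502, -0.002], [0.001, 0.004, -1.0]]
force: [1.2, -1.8, 4.8]
gripper_width: 0.0225
gripper_force: 59.2
```

Run:
```python
from h import *
import pickle
s,im=snap('wrist','pics/w6.png'); pickle.dump(s,open('s6.pkl','wb'));p=s['tcp_pos'];d=np.array([.6215,.075])-p[:2];print(p,np.arctan2(d[1],d[0]),np.hypot(*d))
for r in (140,150,165,190,205): print(r,im[r,230:290].max(1).tolist())
```

```text
[ 0.53978792 -0.06961776  0.17250602] 1.0564938579501355 0.1661058723806645
140 [89, 89, 91, 91, 91, 90, 89, 90, 90, 90, 89, 91, 89, 71, 82, 85, 92, 91, 92, 90, 91, 90, 89, 91, 93, 93, 91, 92, 90, 90, 90, 90, 89, 88, 89, 90, 91, 90, 90, 89, 82, 77, 70, 88, 89, 89, 87, 86, 86, 87, 87, 87, 89, 91, 92, 90, 90, 89, 88, 87]
150 [89, 90, 90, 88, 88, 85, 86, 86, 88, 90, 92, 92, 90, 70, 80, 88, 89, 90, 92, 92, 91, 90, 90, 91, 92, 93, 91, 91, 90, 91, 89, 88, 88, 88, 87, 89, 90, 90, 90, 88, 80, 79, 73, 86, 90, 88, 88, 89, 89, 89, 88, 88, 87, 87, 87, 86, 87, 87, 89, 90]
165 [89, 87, 87, 88, 89, 90, 90, 90, 90, 91, 89, 89, 88, 71, 81, 86, 90, 91, 91, 91, 90, 90, 89, 92, 92, 92, 91, 89, 89, 90, 89, 89, 87, 88, 88, 87, 90, 90, 89, 86, 82, 78, 74, 86, 88, 89, 91, 33, 14, 11, 26, 88, 89, 87, 88, 88, 87, 88, 88, 87]
190 [188, 189, 188, 188, 189, 189, 189, 189, 188, 188, 189, 191, 193, 143, 81, 82, 87, 89, 91, 91, 91, 88, 88, 90, 91, 91, 90, 90, 89, 88, 87, 89, 87, 87, 88, 90, 91, 89, 91, 85, 74, 88, 194, 192, 189, 188, 188, 188, 188, 188, 188, 188, 189, 189, 188, 188, 188, 188, 189, 188]
205 [188, 188, 189, 189, 188, 188, 188, 188, 189, 188, 188, 190, 193, 170, 89, 78, 86, 89, 90, 90, 88, 90, 88, 88, 91, 89, 90, 91, 88, 89, 88, 87, 87, 86, 88, 90, 89, 90, 88, 83, 74, 110, 193, 192, 189, 188, 188, 189, 188, 189, 188, 188, 188, 189, 188, 189, 188, 188, 188, 188]
```

The tab is now fully hidden under the lever. I'll release and back straight up.

Request:
send_rows(rows=[{"linear": [0.0002, 0, 0], "twist": 0, "fingers": 32}, {"linear": [0, 0, 0], "twist": 0, "fingers": 40}, {"linear": [0, 0, 0], "twist": 0, "fingers": 60}, {"linear": [0, 0, 0], "twist": 0, "fingers": 75}, {"linear": [0, 0, -0.02], "twist": 0, "fingers": 75}, {"linear": [0, 0, -0.05], "twist": 0, "fingers": 75}, {"linear": [0, 0, -0.085], "twist": 0, "fingers": 75}, {"linear": [0, 0, -0.12], "twist": 0, "fingers": 75}, {"linear": [-0.01, 0, -0.13], "twist": 0, "fingers": 75}, {"linear": [-0.01, 0, -0.13], "twist": 0, "fingers": 75}])

```text
time: 11.78
tcp_pos: [0.5345, -0.079, 0.3038]
tcp_rot: [[0.502, 0.865, 0.006], [0.865, -0.502, -0.003], [0.0, 0.006, -1.0]]
force: [0.2, -0.6, 0.3]
gripper_width: 0.0641
gripper_force: 0.0
```

Run:
```python
from h import *
s,im=snap('wrist','pics/w7.png'); s2,i2=snap('side','pics/side7.png')
cv2.imwrite('pics/f.png',np.hstack([cv2.resize(im[40:280,150:390,::-1],(400,400),interpolation=2),cv2.resize(i2[150:270,200:320,::-1],(400,400),interpolation=2)]))
```

```text
(no output)
```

View pics/f.png

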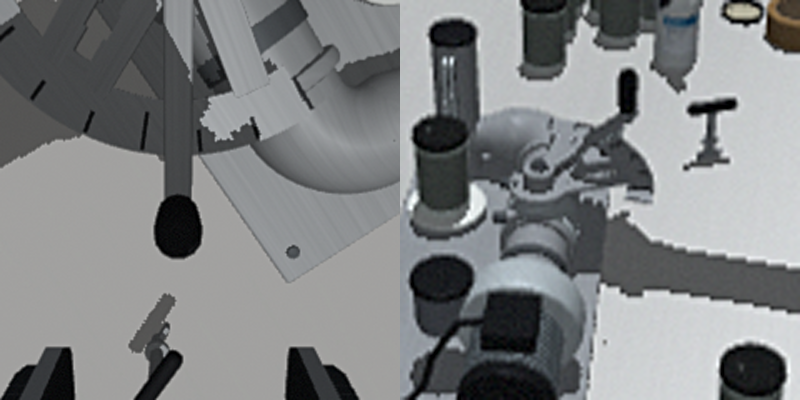

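The left panel shows the lever covering the tab, with its bar at x≈178. The right panel shows the key standing on the bench, clear of the dryer, at about (712,130), and the jars and bottle in place.

```bash
python3 -c "
from plant import ticket
print(ticket.hand_in())"
```

```text
the job is handed in; nothing more can be done
None
```

I've handed the job in, with no verdict shown: the key stands free on the bench clear of the dryer, the lever hides the set-point tab from above, and the last views show the jars and spray bottle standing where they were.

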